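Home the prototype arm

TASK

Home the prototype arm on the bench. First lift out the gearmotor that stands in the way between the link and the red post and stand it upright on the floor of the grey tray; then swing the link so that its nose points straight at the red post, and finally turn the white disc so that its flat squarely faces the aluminium alignment bar. Leave the other gearmotor, the spare pulley in the tray and everything else lying about where they are.

Things in the scene. Friction and masses are not known exactly. Their poses are not given: they have to be found in the camera images.
- shoulder: fixed shoulder of the prototype arm: plywood plate 170 x 150 mm with black turned pedestal 52 mm high and a small motor at the back; origin under the link's pivot, -x towards the robot
- link (a joint): angle (rad) of the swinging link about the upright pivot; 0 = pointing along the shoulder's -x, growing counter-clockwise seen from above, stops at -1.5 and 1.5. A stiff friction joint (about 0.5 N m): it stays where it is left, no spring. The aluminium link is 30 mm wide, occupying heights 55 to 85 mm above the table, and ends in a red nose 225 mm from the pivot
- link_pivot (a point): on the link's pivot axis at mid-height of the link (70 mm above the table); turns with the link: the link and its nose point along this frame's -x. White pulley 68 mm diameter, up to 91 mm high, round it
- link_knob (a point): upright round black knob on the link, 190 mm from the pivot, 26 mm diameter, 50 mm tall (85 to 135 mm above the table); this point is on its axis at 110 mm height. Use it to swing the link
- motor_a_mid (a point): gearmotor standing upright: silver can 38 mm diameter with dark gearbox below and black cap above, on a 50 x 50 x 6 mm aluminium foot plate, 121 mm tall, about 0.3 kg; grip the silver can (36 to 97 mm above its underside). This point is its centre axis, 60 mm above its underside. One of two alike, one either side of the link's start.
- motor_b_mid (a point): gearmotor standing upright: silver can 38 mm diameter with dark gearbox below and black cap above, on a 50 x 50 x 6 mm aluminium foot plate, 121 mm tall, about 0.3 kg; grip the silver can (36 to 97 mm above its underside). This point is its centre axis, 60 mm above its underside. The other of the two.
- post_red_top (a point): fixed target post with a red head 22 mm in diameter, 85 mm high, foot 36 mm diameter; this point is the centre of its top. Stands about 0.26 to 0.29 m from the pivot, clear of the link's nose, on one side or the other
- post_blue_top (a point): the same post with a blue head, on the other side; not the target
- drive_unit: fixed black drive unit 150 x 140 x 26 mm (x, y, z), origin under its centre; the disc turns on its centre, and an aluminium alignment bar 14 x 120 mm, its top 48 mm above the table, stands along y on its +x edge, its inner face 57.5 mm from the disc's centre
- disc (a joint): angle (rad) of the white disc, counter-clockwise from above; 0 = its flat faces the alignment bar squarely, parallel to it (12 mm gap). Turns freely past 0 down to -0.6 and up to 3.0; light friction (0.08 N m) holds it where it is left
- disc_center (a point): disc's axis, at its top face; the disc is 14 mm thick (27 to 41 mm above the table), 110 mm diameter with one flat 46 mm from the axis, marked with a red stripe, on the disc's own +x side (this frame turns with the disc)
- disc_stud (a point): orange upright finger stud on the disc, 37 mm from the axis on the side opposite the flat, 18 mm diameter, 40 mm tall (41 to 81 mm above the table); this point is half-way up on its axis
- tray: fixed grey open parts tray 130 x 170 x 45 mm (x, y, z), walls 4 mm, inner floor about 4 mm above the table; origin under its centre. A spare pulley lies towards its +y end; the -y end is free
- pulley_tray: spare white plastic pulley, 60 mm diameter, 28 mm high, lying flat in the tray near one end, about 45 mm towards the tray's +y from its centre; origin under its centre
- bottle: white plastic bottle with orange cap, 54 mm diameter, 170 mm tall; origin under its centre
- mug: blue ceramic mug, 80 mm diameter, 95 mm tall, handle on its +y side; origin under its centre
- pulley: aluminium pulley, 69 mm diameter, 28 mm high, lying flat; origin under its centre
- can: green can, 48 mm diameter, 100 mm tall; origin under its centre
- screwdriver: screwdriver 190 mm long lying along its x, handle to -x
- bracket: aluminium angle bracket, foot 80 x 50 x 6 mm (x, y, z), upright leg 40 mm tall at its +x end; it lies under the link's path, below the link's underside
- battery: blue battery pack, 100 x 50 x 35 mm; origin under its centre
Things that resemble listed ones, but are neither listed nor needed, are in the scene too. What is shaped like the drive_unit but pink is not meant.

How it is judged:
On the way, in this order (a step that is already met when the one before it is completed fails the run):
1. the gearmotor that was in the way stands upright on the tray's floor, the other one untouched ((((x of motor_a_mid in the frame of tray between -0.046 and 0.046 m and y of motor_a_mid in the frame of tray between -0.066 and 0.066 m and height (world z) of motor_a_mid below 0.072 m and angle between motor_a_mid's own z axis and vertical below 0.12 rad) and distance of motor_b_mid from where it was at the start of the episode below 0.02 m) or ((x of motor_b_mid in the frame of tray between -0.046 and 0.046 m and y of motor_b_mid in the frame of tray between -0.066 and 0.066 m and height (world z) of motor_b_mid below 0.072 m and angle between motor_b_mid's own z axis and vertical below 0.12 rad) and distance of motor_a_mid from where it was at the start of the episode below 0.02 m))), for 0.2 s.
2. the link points at the red post and is still (y of post_red_top in the frame of link_pivot between -0.007 and 0.007 m and x of post_red_top in the frame of link_pivot below -0.2 m and velocity of joint link between -0.02 and 0.02 rad/s), for 0.2 s.
3. the disc's flat faces the alignment bar squarely (value of joint disc between -0.06 and 0.06 rad and velocity of joint disc between -0.03 and 0.03 rad/s), for 0.2 s.
At the end, for the whole second after the job is handed in: One gearmotor upright (7 deg) on the tray floor, the other within 20 mm of its start; the link's line passes within 7 mm of the red post's axis, nose towards it; the disc's flat within 0.06 rad of parallel to the bar, facing it; link and disc still (all of step 2 and all of step 3 and (((x of motor_a_mid in the frame of tray between -0.046 and 0.046 m and y of motor_a_mid in the frame of tray between -0.066 and 0.066 m and height (world z) of motor_a_mid below 0.072 m and angle between motor_a_mid's own z axis and vertical below 0.12 rad) and distance of motor_b_mid from where it was at the start of the episode below 0.02 m) or ((x of motor_b_mid in the frame of tray between -0.046 and 0.046 m and y of motor_b_mid in the frame of tray between -0.066 and 0.066 m and height (world z) of motor_b_mid below 0.072 m and angle between motor_b_mid's own z axis and vertical below 0.12 rad) and distance of motor_a_mid from where it was at the start of the episode below 0.02 m))); the robot touches nothing.
It fails at once if both gearmotors displaced (the one not in the way moved over 20 mm) (distance of each of motor_a_mid, motor_b_mid from where it was at the start of the episode above 0.02 m).
It fails at once if a bystander displaced by more than 30 mm (distance of any of pulley_tray, bottle, mug, pulley, can, screwdriver, bracket, battery from where it was at the start of the episode above 0.03 m).
It also fails if it takes over 64 s, if anything falls off the work surface, if the arm or the gripper's body presses on something with over 40 N, if the wrist force passes 120 N, or if a joint passes its speed limit or range.

ROBOT

A 6-joint arm with a two-finger parallel gripper is mounted at the origin on the work surface. World frame = base frame: x ahead of the robot, y to its left, z up, the work surface at z = 0. Lengths are in m, angles in rad, forces in N, time in s.
With the tool pointing down it reaches from about 0.375 to 0.925 m from the base axis. Payload 5.7 kg.
Tool frame: the origin (TCP) lies midway between the tips of the shut fingers; the grasp point (between the pads) lies 19 mm behind it; z points along the fingers, x is the direction in which the jaws open and shut, and the axes are right-handed (so a half turn about z gives the same grasp; the last joint's range is limited). The gripper opens to 88 mm and grips with 3 to 60 N. Pads are 20 mm wide; open, the fingers measure 115 mm over their backs; the gripper's body (75 mm by 178 mm) begins 61 mm behind the grasp point.
Start: joints at [1.215, 0.359, 1.51, -0, 1.272, -0.115], TCP at [0.143, 0.583, 0.223] pointing down, gripper open.
Joint ranges: [-2.97, 2.97], [-1.01, 2.36], [0.21, 2.38], [-0.96, 4.11], [0.2, 2.71], [-2.98, 2.98]. Speed limits (rad/s): [2.39, 2.39, 3.14, 3.14, 3.14, 3.14].

INTERFACE

Orientations are given as a unit quaternion [x, y, z, w].
In Python, from bench import move_ptp, servo_line, goto_joints, move_gripper, sleep, inverse_kinematics, capture, PlanningError, close_job, spot_in, silhouettes, current_clock, current_joint_pos, current_qvel, current_joint_torque, current_position, current_orientation, current_force, current_torque, current_finger_gap gives the robot as it stands. Calls block until the motion is done:
- move_ptp(position, orientation): joint-space move of the TCP to a pose.
- servo_line(position, orientation=None, rate=0.15, contact_N=None): straight line of the TCP; orientation=None keeps the orientation; rate is the mean speed in m/s. With contact_N (N) it stops when the force on the tool has changed by that much, and returns True; else False.
- goto_joints(angles): joint-space move.
- move_gripper(opening): finger opening in m; the grip force is fixed at half the most; returns when the fingers have stopped.
- sleep(seconds).
- inverse_kinematics(position, orientation): joint angles nearest the present ones, or None.
- capture(name): name is "scene" or "top" or "wrist"; returns a dict with "image" (480x640x3 uint8, blue, green, red), "range_z" (480x640 float32, m along the optical axis (not along the pixel's ray), 0 where there is no reading), "intrinsics" (3x3 intrinsics, pixels), "R" (3x3) and "t" (3): a world point X has camera coordinates R X + t. Camera axes: x right, y down, z forward; pixel columns grow to the right and rows downward; lengths in m; the calibration is good to about 2 mm. A picture is of the moment at which its call begins.
A pose or a line that the arm cannot do raises PlanningError and nothing moves.
- close_job(): hands the job in, once; it reports no verdict.
Trained networks look in the newest picture that a camera, given by its name, has taken for a name from the list of things; names that differ only in an ending like _2 or _b are one class to them, and where a whole thing is asked for, a point or a joint stands for the part that bears it (a point fixed in the world has none). Each returns a list of dicts, best first, with "conf" (0 to 1); they miss things now and then, are a little off and sometimes report something else, mostly with a low value. They report only what shows in the picture. A call takes as long as a camera call. They do not tell look-alikes from the thing itself.
- spot_in(camera, query): "xy" ([column, row] in pixels, amid what is visible of it).
- silhouettes(camera, query): "region" (480x640 bool, what is visible of it) and "xy" ([column, row] in pixels, amid what is visible of it).
Readings, each from a call of its own:
- current_clock(): time.
- current_joint_pos(): joint angles.
- current_qvel(): joint speeds.
- current_joint_torque(): joint torques, N m.
- current_position(): TCP position.
- current_orientation(): TCP orientation.
- current_force(): force on the tool from outside, world axes, zero at the start.
- current_torque(): the same for the moment, N m.
- current_finger_gap(): finger opening in m.
Only numpy, scipy, OpenCV 4.12 (cv2) and the standard library are available. Lean on these libraries where they do the work, as an engineer would, in place of code of your own. Each camera call takes 0.05 s, during which the arm holds its last target. There are 200 camera calls.

## Working session

There is one attempt and no reset: what is moved stays moved. The work goes in short steps, each a Python script; the robot and the scene stay as the last script left them, time stands still between calls to the robot, and variables do not carry over. Pictures are saved under pics/ and viewed, about 8 in all and at most 12, crops included, and the job is handed in when it is done.

```bash
ls; mkdir -p pics; cat > h.py <<'E'
import numpy as np, cv2
from bench import *
def cap(n,save=None):
    c=capture(n)
    if save: cv2.imwrite('pics/'+save,c['image'])
    return c
def deproj(c,u,v,z):
    K=c['intrinsics']; p=np.stack([(u-K[0,2])/K[0,0]*z,(v-K[1,2])/K[1,1]*z,z],-1)
    return (p-c['t'])@c['R']
def cloud(c):
    v,u=np.mgrid[:480,:640]; return deproj(c,u,v,c['range_z'].astype(float))
def proj(c,X):
    p=c['R']@np.asarray(X)+c['t']; q=c['intrinsics']@p; return q[:2]/q[2]
E
python3 - <<'E'
from h import *
print(current_clock())
for n in ['scene','top']:
    c=cap(n,n+'0.png'); P=cloud(c); np.save(n+'.npy',P)
    print(n,'cam at',(-c['R'].T@c['t']).round(3))
    for q in ['shoulder','link','link_pivot','link_knob','motor_a_mid','post_red_top','post_blue_top','drive_unit','disc_center','disc_stud','tray','pulley_tray']:
        for d in spot_in(n,q)[:4]:
            u,v=np.round(d['xy']).astype(int); print(q,round(d['conf'],2),(u,v),P[v,u].round(3))
print(current_clock())
E
```

```text
pics
0.0
scene cam at [1.223 0.433 0.96 ]
shoulder 0.73 (np.int64(286), np.int64(347)) [0.701 0.081 0.052]
link 0.56 (np.int64(289), np.int64(310)) [0.645 0.052 0.082]
link_pivot 0.8 (np.int64(286), np.int64(311)) [0.65  0.049 0.083]
link_knob 0.63 (np.int64(285), np.int64(306)) [0.641 0.04  0.082]
link_knob 0.51 (np.int64(333), np.int64(241)) [0.389 0.008 0.026]
motor_a_mid 0.79 (np.int64(259), np.int64(281)) [ 0.603 -0.046  0.067]
post_red_top 0.7 (np.int64(122), np.int64(206)) [ 0.589 -0.427  0.084]
post_red_top 0.59 (np.int64(416), np.int64(341)) [0.554 0.282 0.038]
post_blue_top 0.92 (np.int64(193), np.int64(267)) [ 0.622 -0.205  0.037]
drive_unit 0.95 (np.int64(450), np.int64(303)) [0.432 0.305 0.038]
drive_unit 0.82 (np.int64(491), np.int64(236)) [0.2   0.316 0.039]
drive_unit 0.56 (np.int64(287), np.int64(311)) [0.65  0.051 0.084]
disc_center 0.77 (np.int64(494), np.int64(226)) [0.171 0.312 0.045]
disc_center 0.75 (np.int64(452), np.int64(296)) [0.416 0.302 0.042]
disc_stud 0.83 (np.int64(449), np.int64(296)) [0.424 0.298 0.047]
disc_stud 0.41 (np.int64(339), np.int64(308)) [
[... 833 characters left out ...]
[0.406 0.288 0.049]
post_blue_top 0.68 (np.int64(305), np.int64(170)) [0.643 0.033 0.087]
post_blue_top 0.45 (np.int64(396), np.int64(181)) [ 0.609 -0.207  0.091]
drive_unit 0.95 (np.int64(206), np.int64(347)) [0.175 0.305 0.044]
drive_unit 0.57 (np.int64(212), np.int64(260)) [0.409 0.29  0.041]
disc_center 0.89 (np.int64(205), np.int64(348)) [0.172 0.308 0.041]
disc_center 0.85 (np.int64(211), np.int64(257)) [0.417 0.291 0.046]
disc_stud 0.7 (np.int64(207), np.int64(352)) [0.162 0.302 0.048]
disc_stud 0.6 (np.int64(208), np.int64(260)) [0.409 0.3   0.043]
tray 0.59 (np.int64(431), np.int64(259)) [ 0.405 -0.31   0.005]
pulley_tray 0.7 (np.int64(407), np.int64(265)) [ 0.389 -0.24   0.028]
1.3
```

View pics/top0.png

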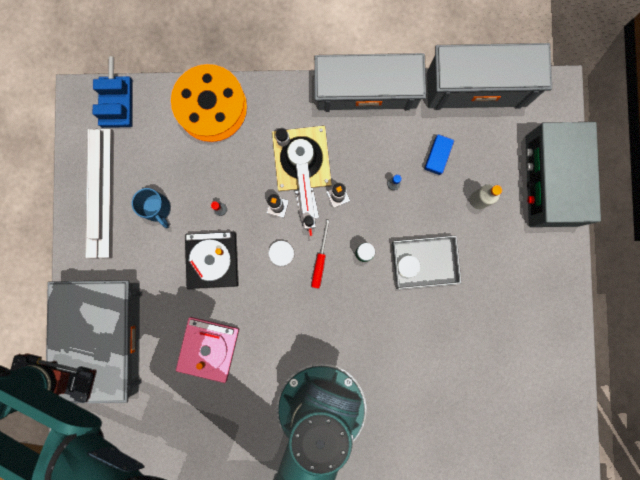

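View pics/scene0.png

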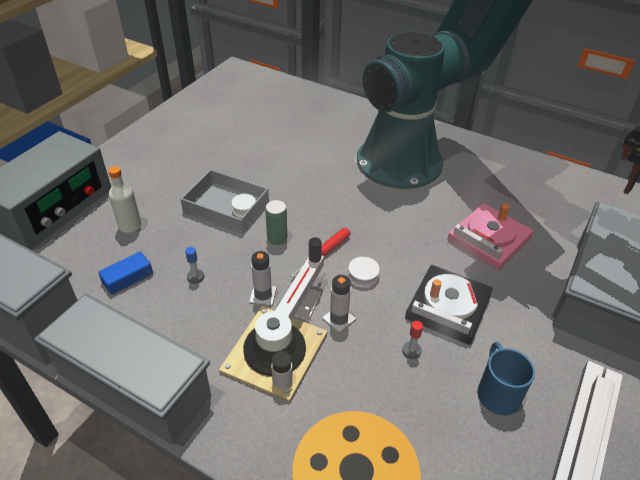

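Top view: the red post is at (216,206), so the motor in the way is the left one at (275,204). The other motor is at (339,192). The knob is at (308,221), the real drive unit (black) at (211,260), the stud at (219,252), the stripe at (196,268) and the tray at (426,261). I'll measure from depth next.

```bash
python3 - <<'E'
from h import *
P=np.load('top.npy'); S=np.load('scene.npy'); A=np.vstack([P.reshape(-1,3),S.reshape(-1,3)])
im=cv2.imread('pics/top0.png'); ims=cv2.imread('pics/scene0.png')
def reg(name,x,y,z,r):
    for n,X in(('top',P.reshape(-1,3)),('scene',S.reshape(-1,3))):
        m=(np.hypot(X[:,0]-x,X[:,1]-y)<r)&(X[:,2]>z[0])&(X[:,2]<z[1])
        q=X[m]
        if len(q)>2:
            (cx,cy),cr=cv2.minEnclosingCircle(q[:,:2].astype(np.float32))
            print(name,n,len(q),'mean',q.mean(0).round(4),'circ',round(cx,4),round(cy,4),round(cr,4))
def pix(u,v): return P[v,u]
for nm,(u,v),z,r in [('motorL',(275,203),(.113,.135),.035),('motorR',(339,190),(.113,.135),.035),('pulleyTop',(300,151),(.086,.096),.045),('knob',(308,221),(.12,.145),.03),('red',(216,206),(.075,.1),.025),('blue',(397,180),(.075,.1),.025),('stud',(219,252),(.06,.09),.03),('ptray',(408,266),(.02,.034),.04),('can',(365,252),(.09,.11),.04)]:
    p=pix(u,v); print(p.round(3)); reg(nm,p[0],p[1],z,r)
# tray rect, drive unit rect, disc
def rect(nm,u,v,z,r):
    p=pix(u,v)
    X=P.reshape(-1,3); m=(np.abs(X[:,0]-p[0])<r)&(np.abs(X[:,1]-p[1])<r)&(X[:,2]>z[0])&(X[:,2]<z[1])
    print(nm,m.sum(),cv2.minAreaRect(X[m][:,:2].astype(np.float32)), X[m].mean(0))
rect('tray',426,270,(.036,.055),.12)
rect('drive',211,275,(.018,.034),.11)
rect('bar',211,240,(.044,.056),.07)
rect('disc',207,262,(.036,.0445),.09)
E
```

```text
[0.55  0.11  0.123]
motorL top 140 mean [0.5579 0.1131 0.1212] circ 0.5584 0.1135 0.0175
motorL scene 220 mean [0.5599 0.1165 0.1188] circ 0.5584 0.1141 0.0195
[ 0.581 -0.056  0.129]
motorR top 140 mean [ 0.5847 -0.0557  0.1219] circ 0.5849 -0.0557 0.0173
motorR scene 196 mean [ 0.5867 -0.052   0.1186] circ 0.5851 -0.0521 0.0195
[0.692 0.045 0.096]
pulleyTop top 412 mean [0.6894 0.0447 0.0916] circ 0.6871 0.0431 0.04
pulleyTop scene 796 mean [0.6949 0.0486 0.09  ] circ 0.6877 0.0455 0.0404
[0.501 0.025 0.134]
knob top 83 mean [0.5038 0.0235 0.1354] circ 0.5044 0.0234 0.0129
knob scene 146 mean [0.5075 0.0275 0.1313] circ 0.5061 0.0246 0.0149
[0.55  0.27  0.087]
red top 60 mean [0.5528 0.2732 0.0851] circ 0.5526 0.274 0.0114
red scene 116 mean [0.555  0.2767 0.0826] circ 0.5525 0.2753 0.0127
[ 0.611 -0.21   0.092]
blue top 58 mean [ 0.6168 -0.2108  0.0861] circ 0.6172 -0.2111 0.0112
blue scene 84 mean [ 0.6196 -0.2074  0.0824] circ 0.6182 -0.2094 0.0118
[0.428 0.263 0.081]
stud top 45 mean [0.4304 0.2645 0.0785] circ 0.431 0.2657 0.0088
stud scene 99 mean [0.4337 0.2683 0.0742] circ 0
[... 255 characters left out ...]
circ 0.4244 -0.1239 0.0229
can scene 252 mean [ 0.4265 -0.1211  0.0979] circ 0.4235 -0.123 0.0247
tray 475 ((0.3965598940849304, -0.292264461517334), (0.1303345412015915, 0.1718941628932953), 4.255905628204346) [ 0.39483521 -0.28727303  0.04404414]
drive 1232 ((0.4071330726146698, 0.29609915614128113), (0.14325456321239471, 0.14171633124351501), 2.1646101474761963) [0.39294649 0.29279139 0.02681092]
bar 459 ((0.43744200468063354, 0.2980581521987915), (0.0889822468161583, 0.1202692911028862), 1.677817463874817) [0.44682355 0.29695701 0.04770604]
disc 908 ((0.4110429286956787, 0.2943747639656067), (0.14537088572978973, 0.11914659291505814), 3.530149459838867) [0.41250151 0.29567936 0.04099103]
```

```bash
cat >> h.py <<'E'
from scipy.spatial.transform import Rotation as Ro
def quat(a):
    c,s=np.cos(a),np.sin(a); return Ro.from_matrix([[c,s,0],[s,-c,0],[0,0,-1]]).as_quat()
def best(p,a):
    "yaw a or a+pi, whichever keeps joint 6 nearer the middle"
    o=[(abs(q[5]),b) for b in (a,a+np.pi) for q in [inverse_kinematics(p,quat(b))] if q is not None]
    return min(o)[1]
E
python3 - <<'E'
from h import *
m=[.5582,.1135]
a=best([*m,.064],0); print('yaw',a)
move_ptp([*m,.24],quat(a)); servo_line([*m,.064],rate=.2)
move_gripper(.03); print('gap',current_finger_gap(),current_force().round(1) if hasattr(current_force(),'round') else current_force())
servo_line([*m,.24],rate=.25); print(current_finger_gap(),current_force(),current_clock())
t=[.399,-.328]
b=best([*t,.07],0); print(b)
move_ptp([*t,.24],quat(b)); servo_line([*t,.09],rate=.2)
print('hit',servo_line([*t,.063],rate=.03,contact_N=5),current_position(),current_clock())
cap('wrist','w1.png'); cap('scene','s1.png')
E
```

```text
yaw 0
gap 0.037615304158767376 [-0.3  0.2  0.3]
0.037703278176142156 [-0.56740504 -0.38967211 -3.04239776] 6.25
0
hit True [ 0.39845558 -0.32781221  0.06752702] 9.575
```

View pics/s1.png

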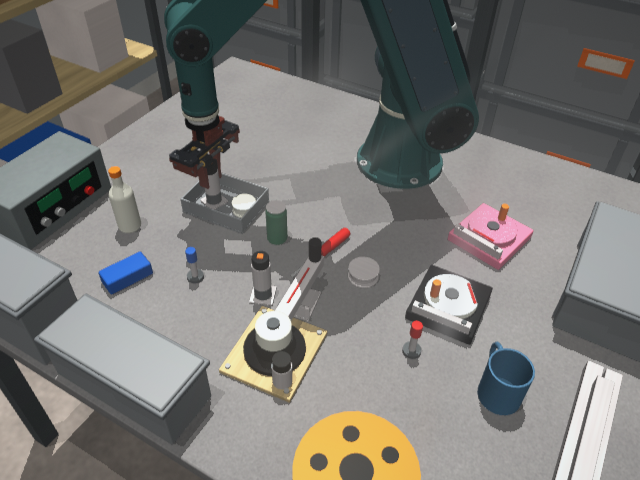

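The scene view shows the motor held over the tray's free end. Contact came at z=0.0675, which matches the tray floor. I'll release it, then look closely at the link with the wrist camera.

```bash
python3 - <<'E'
from h import *
move_gripper(.08); p=current_position(); servo_line([p[0],p[1],.24],rate=.25)
c=cap('wrist'); P=cloud(c).reshape(-1,3)
def top(nm,P,x,y,z,r):
    m=(np.hypot(P[:,0]-x,P[:,1]-y)<r)&(P[:,2]>z[0])&(P[:,2]<z[1]); q=P[m]
    if len(q)<5: print(nm,len(q)); return
    print(nm,len(q),q.mean(0).round(4),cv2.minEnclosingCircle(q[:,:2].astype(np.float32)))
top('motor in tray',P,.399,-.328,(.115,.135),.04)
v=[.58,.12]; move_ptp([*v,.36],quat(best([*v,.36],0)))
c=cap('wrist','w2.png'); P=cloud(c); np.save('w2.npy',P); P=P.reshape(-1,3)
print((-c['R'].T@c['t']).round(3),current_clock())
T=cloud(cap('top')).reshape(-1,3)
for n,X in(('w',P),('t',T)):
    print(n)
    top('motor tray',X,.399,-.328,(.115,.135),.04)
    top('pulley',X,.692,.045,(.087,.096),.036)
    top('knob',X,.5045,.0237,(.125,.145),.03)
    top('red',X,.5527,.274,(.078,.092),.025)
    top('motorR',X,.585,-.055,(.113,.135),.03)
    top('stud',X,.4313,.266,(.07,.09),.02)
E
```

```text
motor in tray 1415 [ 0.3984 -0.3238  0.1228] ((0.398391455411911, -0.32498300075531006), 0.017470810562372208)
[0.581 0.205 0.52 ] 13.2333
w
motor tray 1
pulley 1900 [0.6916 0.0487 0.09  ] ((0.6921263933181763, 0.04729221388697624), 0.03371359780430794)
knob 388 [0.5047 0.0275 0.1328] ((0.5045784115791321, 0.02639494463801384), 0.0131881358101964)
red 344 [0.5527 0.2758 0.0834] ((0.5525736808776855, 0.2760891914367676), 0.010794363915920258)
motorR 530 [ 0.5844 -0.0513  0.1187] ((0.5847555994987488, -0.052988916635513306), 0.017466207966208458)
stud 256 [0.4317 0.2677 0.0787] ((0.4305335283279419, 0.2679252624511719), 0.008941294625401497)
t
motor tray 147 [ 0.3989 -0.3264  0.1256] ((0.39870551228523254, -0.3270549476146698), 0.01777295581996441)
pulley 366 [0.6919 0.0449 0.0916] ((0.6913760900497437, 0.04499772936105728), 0.03524811565876007)
knob 81 [0.5042 0.0236 0.1359] ((0.5044562220573425, 0.023644229397177696), 0.012822297401726246)
red 6 [0.5529 0.265  0.0828] ((0.5530176162719727, 0.26558470726013184), 0.005260048899799585)
motorR 143 [ 0.5845 -0.0556  0.1217] ((0.5852023363113403, -0.05542387440800667), 0.01783524639904499)
stud 1
```

View pics/w2.png

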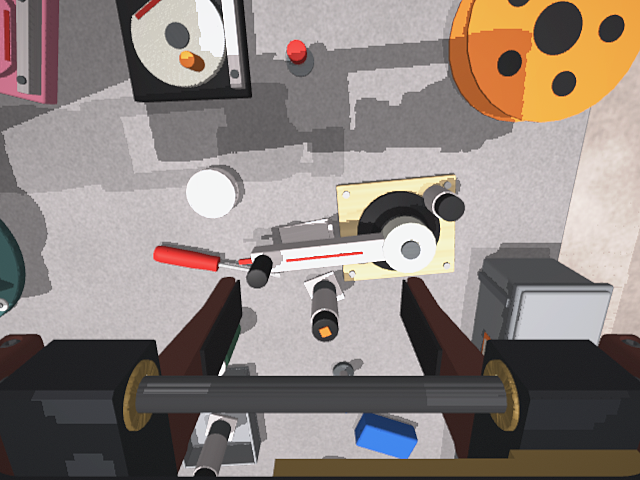

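The wrist view shows the link (260–410, 250) with the path to the red post (297,50) now clear and the motor in the tray. The pivot-to-post direction from the wrist and top cameras agrees to within 1 mrad, so I'll swing the link.

```bash
cat >> h.py <<'E'
def arc(C,r,th0,th1,z,off,n,rate):
    "carry the TCP round C, tool yaw = th+off"
    for th in np.linspace(th0,th1,n+1)[1:]:
        servo_line([C[0]+r*np.cos(th),C[1]+r*np.sin(th),z],quat(th+off),rate=rate)
def pick_off(C,r,th0,th1,z):
    o=[]
    for off in (np.pi/2,-np.pi/2):
        q=[inverse_kinematics([C[0]+r*np.cos(t),C[1]+r*np.sin(t),z],quat(t+off)) for t in np.linspace(th0,th1,5)]
        if all(x is not None for x in q): o.append((max(abs(x[5]) for x in q),off))
    print(o); return min(o)[1]
def top(nm,P,x,y,z,r):
    m=(np.hypot(P[:,0]-x,P[:,1]-y)<r)&(P[:,2]>z[0])&(P[:,2]<z[1]); q=P[m]
    if len(q)<5: print(nm,len(q)); return None
    (a,b),rr=cv2.minEnclosingCircle(q[:,:2].astype(np.float32)); print(nm,len(q),q.mean(0).round(4),'circ',round(a,4),round(b,4),round(rr,4)); return np.array([a,b])
E
python3 - <<'E'
from h import *
C=np.array([.692,.0458]); k=np.array([.5045,.0248]); d=np.array([-.1395,.229])
th0=np.arctan2(*(k-C)[::-1])%(2*np.pi); th1=np.arctan2(d[1],d[0]); r=.19
print(np.degrees([th0,th1]),np.hypot(*(k-C)))
off=pick_off(C,r,th0,th1,.098)
move_gripper(.06)
move_ptp([*k,.22],quat(th0+off)); servo_line([*k,.098],rate=.15)
move_gripper(.02); print('gap',current_finger_gap())
arc(C,r,th0,th1,.098,off,7,.1); print(current_force(),current_finger_gap(),current_clock())
sleep(.2); move_gripper(.06); p=current_position(); servo_line([p[0],p[1],.2],rate=.2)
v=[.56,.05]; move_ptp([*v,.38],quat(best([*v,.36],0)))
c=cap('wrist','w3.png'); P=cloud(c); np.save('w3.npy',P); P=P.reshape(-1,3)
top('pulley',P,.692,.046,(.087,.096),.036)
top('knob',P,.593,.208,(.125,.145),.03); top('red',P,.5527,.275,(.078,.092),.025)
print(current_clock())
E
```

```text
[186.39049531 121.34853213] 0.18867233501496716
[(np.float64(2.8219910020242303), 1.5707963267948966), (np.float64(1.770572771840119), -1.5707963267948966)]
gap 0.02570840877803224
[ 3.10186301 -1.53387294  5.22768309] 0.02581355873502182 20.25
pulley 2011 [0.6916 0.0483 0.0899] circ 0.6923 0.0472 0.0339
knob 577 [0.592  0.2078 0.1332] circ 0.592 0.2082 0.013
red 0
22.825
```

View pics/w3.png

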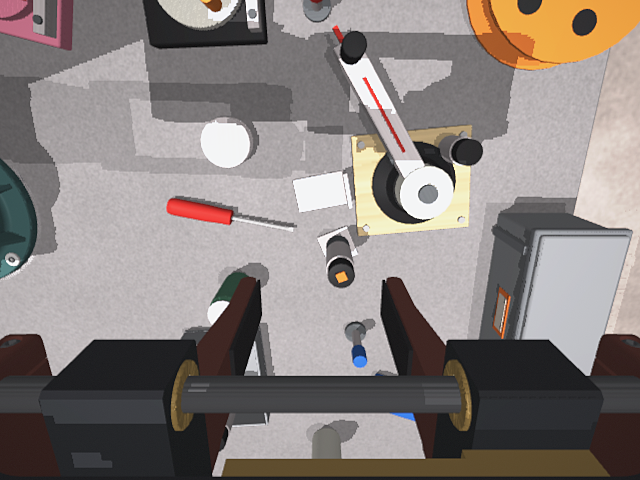

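Link estimate is about 0.6° from the target, which is inside tolerance. Next is one view covering the link, post and disc together.

```bash
python3 - <<'E'
from h import *
v=[.52,.17]; move_ptp([*v,.38],quat(best([*v,.36],0)))
c=cap('wrist','w4.png'); G=cloud(c); np.savez('w4.npz',P=G,im=c['image']); P=G.reshape(-1,3)
C=top('pulley',P,.692,.046,(.087,.096),.036)
k=top('knob',P,.593,.208,(.125,.145),.03); r=top('red',P,.5527,.275,(.078,.092),.025)
d=r-C; u=(k-C)/np.hypot(*(k-C)); print('miss',u[0]*d[1]-u[1]*d[0])
# link line by its own top-face points
L=np.array(u); w=P-[*C,0]; s=w[:,:2]@u; e=w[:,0]*-u[1]+w[:,1]*u[0]
m=(s>.05)&(s<.16)&(abs(e)<.025)&(P[:,2]>.078)&(P[:,2]<.09); q=P[m][:,:2].astype(np.float32)
print('link rect',len(q),cv2.minAreaRect(q), np.degrees(np.arctan2(u[1],u[0])),np.degrees(np.arctan2(d[1],d[0])))
top('stud',P,.4313,.267,(.07,.09),.02)
near=np.hypot(P[:,0]-.41,P[:,1]-.296)<.11
im=c['image'].reshape(-1,3).astype(int)
for nm,z in(('disc',(.036,.0445)),('drive',(.02,.031)),('bar',(.0455,.052))):
    m=near&(P[:,2]>z[0])&(P[:,2]<z[1]); 
    print(nm,m.sum(),cv2.minAreaRect(P[m][:,:2].astype(np.float32)))
m=near&(P[:,2]>.037)&(P[:,2]<.045)&(im[:,2]>130)&(im[:,1]<60)
q=P[m][:,:2]; print('red on disc',len(q),q.mean(0),cv2.minAreaRect(q.astype(np.float32)))
print(current_clock())
E
```

```text
pulley 1567 [0.6914 0.0489 0.09  ] circ 0.6922 0.0475 0.0339
knob 433 [0.5915 0.209  0.1332] circ 0.5921 0.2085 0.013
red 276 [0.5523 0.2762 0.0834] circ 0.5527 0.2762 0.0109
miss -0.002256401666785146
link rect 1874 ((0.635664701461792, 0.13600794970989227), (0.03327444568276405, 0.11012311279773712), 31.223722457885742) 121.86171446154545 121.37914267432966
stud 191 [0.4311 0.268  0.0789] circ 0.4301 0.268 0.0091
disc 5736 ((0.4174829423427582, 0.2982473075389862), (0.12717631459236145, 0.11816690117120743), 2.199312925338745)
drive 5534 ((0.4093007445335388, 0.298944890499115), (0.15033288300037384, 0.14027579128742218), 2.195050001144409)
bar 1044 ((0.44095665216445923, 0.2996944189071655), (0.08001618832349777, 0.11922727525234222), 2.1865200996398926)
red on disc 56 [0.37936368 0.32887362] ((0.3865542411804199, 0.3335302770137787), (0.05305645614862442, 0.005278573837131262), 33.20526885986328)
23.45
```

View pics/w4.png

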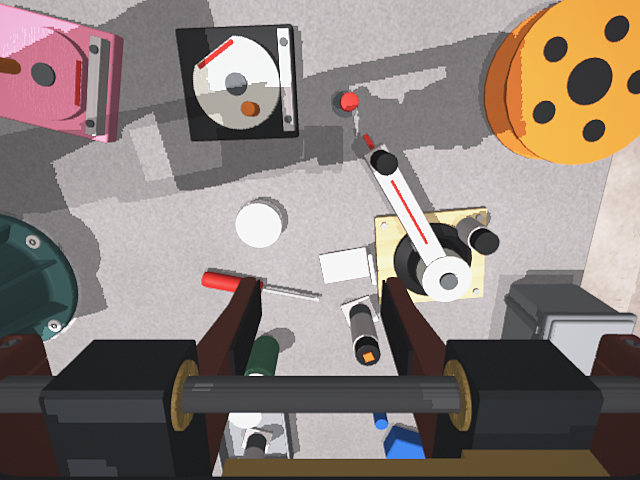

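The link line is 121.2–121.9° against a target of 121.38°, a miss of about 2 mm or less, so it stays. In the picture the disc's stripe is at (215,54), the stud at (250,108) and the bar at (287,80). The disc angle is about 2.13 rad, so I'll turn it clockwise by its stud.

```bash
cat > disc.py <<'E'
from h import *
import sys
def check(name):
    v=[.5,.2]; move_ptp([*v,.34],quat(best([*v,.34],0)))
    c=cap('wrist',name); P=cloud(c).reshape(-1,3); im=c['image'].reshape(-1,3).astype(int)
    near=np.hypot(P[:,0]-.41,P[:,1]-.297)<.11
    def rc(nm,m):
        if m.sum()<10: print(nm,m.sum()); return
        print(nm,m.sum(),cv2.minAreaRect(P[m][:,:2].astype(np.float32)))
    rc('drive',near&(P[:,2]>.02)&(P[:,2]<.031))
    rc('bar',near&(P[:,2]>.0455)&(P[:,2]<.052)&(P[:,0]>.455))
    rc('stripe',near&(P[:,2]>.037)&(P[:,2]<.045)&(im[:,2]>110)&(im[:,1]<60)&(im[:,0]<60))
    m=near&(P[:,2]>.07)&(P[:,2]<.09); q=P[m]
    print('stud',len(q),q.mean(0).round(4),cv2.minEnclosingCircle(q[:,:2].astype(np.float32)))
E
python3 - <<'E'
from disc import *
C=np.array([.4083,.2975]); r=.037; th0=np.radians(-55); th1=np.radians(-177.8); z=.054
off=pick_off(C,r,th0,th1,z); s=[.4306,.2672]
move_gripper(.044); move_ptp([*s,.2],quat(th0+off)); servo_line([*s,z],rate=.15)
move_gripper(.01); print('gap',current_finger_gap(),current_force())
arc(C,r,th0,th1,z,off,9,.05); print(current_force(),current_finger_gap(),current_position(),current_clock())
sleep(.2); move_gripper(.044); p=current_position(); servo_line([p[0],p[1],.2],rate=.2)
check('w5.png'); print(current_clock())
E
```

```text
[(np.float64(2.059933648073601), 1.5707963267948966), (np.float64(2.950582284971958), -1.5707963267948966)]
gap 0.017396287158023074 [-0.35519988  0.50805647  3.61242265]
[0.3197759  2.96222382 6.47473887] 0.017321631584127233 [0.37212559 0.29693008 0.05430609] 30.0
drive 6128 ((0.4092421531677246, 0.2988841235637665), (0.15046602487564087, 0.1401709020137787), 2.2740478515625)
bar 1160 ((0.473977655172348, 0.30098509788513184), (0.013936611823737621, 0.11929155886173248), 2.1860361099243164)
stripe 152 ((0.45194193720817566, 0.3008534610271454), (0.004825569689273834, 0.05333472788333893), 2.372650623321533)
stud 239 [0.374  0.2975 0.0788] ((0.37287816405296326, 0.2975143790245056), 0.008936379104852676)
33.3333
```

View pics/w5.png

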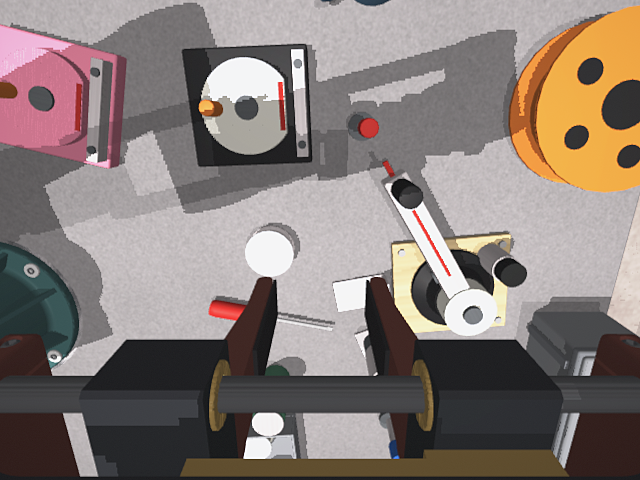

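The stripe (281,105) is parallel to the bar (300,105) to about 0.2°. One last check of the motors and link from the fixed cameras before I hand it in.

```bash
python3 - <<'E'
from h import *
T=cloud(cap('scene','s2.png')).reshape(-1,3)
top('motor tray',T,.3985,-.327,(.113,.135),.04); top('motor tray can',T,.3985,-.327,(.05,.075),.03)
top('motorR',T,.585,-.055,(.113,.135),.03)
C=top('pulley',T,.692,.046,(.086,.096),.036);k=top('knob',T,.593,.208,(.12,.145),.03); r=top('red',T,.5527,.275,(.075,.092),.02)
d=r-C; u=(k-C)/np.hypot(*(k-C)); print('miss',u[0]*d[1]-u[1]*d[0],current_clock())
E
```

```text
motor tray 144 [ 0.4022 -0.3222  0.1213] circ 0.398 -0.3233 0.0205
motor tray can 120 [ 0.4094 -0.3159  0.0623] circ 0.4024 -0.3228 0.0193
motorR 196 [ 0.5869 -0.0521  0.1186] circ 0.5851 -0.0536 0.0194
pulley 788 [0.6954 0.0486 0.09  ] circ 0.6931 0.0473 0.0345
knob 184 [0.5958 0.2092 0.1316] circ 0.5936 0.2079 0.0136
red 112 [0.555  0.2766 0.083 ] circ 0.5531 0.2767 0.0126
miss -0.0018218060449987639 33.3833
```

View pics/s2.png

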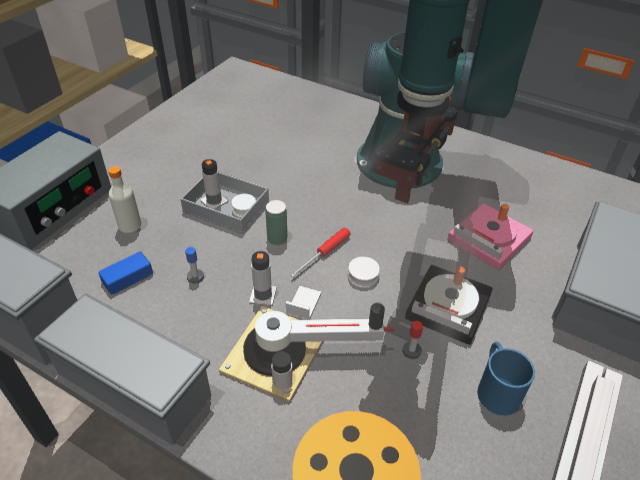

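The motor stands upright in the tray (210,185), the link's nose points at the red post (415,340), and the disc's stripe faces the bar. The other objects look unmoved, so I'm handing in.

```bash
python3 -c "
from bench import *
close_job(); print(current_clock())"
```

```text
the job is handed in; nothing more can be done
the job is handed in; nothing more can be done
```

The arm is homed and the job was handed in at about 33.4 s of the 64 s limit; no verdict was reported.

- **Gearmotor:** I lifted the one on the red post's side and stood it on the tray floor at the free end. It looks upright, and its top is at about 0.122–0.126 m, as expected on the floor. The other gearmotor did not move measurably.
- **Link:** I swung it by its knob to point at the red post. Its line passes about 2 mm from the post's axis in two camera checks (limit 7 mm). The fit to the link's top face gave under 1 mm.
- **Disc:** I turned it by its stud through about 122°. Its stripe is parallel to the bar within about 0.003 rad (limit 0.06).

**Disagreements:** The cameras differed by 2–4 mm in y, so I averaged positions or used relative ones. The tray motor's axis came out 3–5 mm different between cameras, still well inside the allowed area. I judged the bystanders by eye only, and nothing looked moved.

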